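# Rock the drill battery into its charger

### The job

Put the drill battery with the red grip on charge in the yellow charger. Holding it by its grip, dip the end with the brass contacts into the pocket first, at the pocket's brass-contact end, with the battery clearly tilted; then rock the other end down until the battery sits flat and fully home, and let go. Leave the bigger battery with the blue grip where it is.

Things in the scene. Friction and masses are not known exactly. Their poses are not given: they have to be found in the camera images.
- red_pack_center (a point): Centre of the battery to charge (loose, 0.3 to 0.6 kg), 39.5 mm above its underside: black block 100 long (x), 60 wide (y), 45 mm high, with a red grip rib on the middle of its top, 56 (x) by 30 (y) by 34 mm high; 79 mm in all. Grasp the rib across its 30 mm. z up. Brass strips mark its -x end, a grey bar the +x end. Starts flat on the bench, yaw within 25 degrees of the robot's x.
- red_pack_toe (a point): The middle of the lower edge of the red-grip battery's brass-contact end: 50 mm along -x and 39.5 mm below its centre. Axes as the battery's.
- red_pack_heel (a point): The middle of the lower edge of the red-grip battery's other end: 50 mm along +x and 39.5 mm below its centre. Axes as the battery's.
- pocket (a point): Centre of the pocket's floor, 16 mm above the bench, in the yellow charger (fixed, 144 x 100 mm, black block beyond +x). x along the pocket, -x its end with brass strips, nearer the robot; z up. Pocket 105 (x) by 65 mm (y) at the floor; walls upright for 14 mm, then flared at 60 degrees for 16 mm more, to a mouth 123 by 83 mm, rim 30 mm above the floor. Yaw within 20 degrees.
- blue_pack_center (a point): Centre of the bigger battery, to be left alone: black block 122 by 74 by 45 mm with a blue grip rib 70 by 36 by 34 mm on top; this point is 39.5 mm above its underside. Same axes as the red-grip one.
There are look-alikes about, which are no part of the job. Leave any pink look-alike of the part that bears red_pack_center alone.

How it is judged:
By the outcome, as a careful person would: the job done as asked, in the order asked, and still so for the second after the job is handed in, with the robot touching nothing.
It also fails if it takes over 42 s, if anything falls off the work surface, if the arm or the gripper's body presses on something with over 40 N, if the wrist force passes 120 N, or if a joint passes its speed limit or range.

### The arm

A 6-joint arm with a two-finger parallel gripper is mounted at the origin on the work surface. World frame = base frame: x ahead of the robot, y to its left, z up, the work surface at z = 0. Lengths are in m, angles in degrees, forces in N, time in s.
With the tool pointing down it reaches from about 0.4 to 0.825 m from the base axis. Payload 7 kg.
Tool frame: the origin (TCP) lies at the very end of the fingers, on their centre line; the grasp point (between the pads) lies 19 mm behind it; z points along the fingers, y is the direction in which the jaws open and shut (so a half turn about z gives the same grasp; the last joint's range is limited). The gripper opens to 88 mm and grips with 3 to 60 N. Pads are 19 mm wide; open, the fingers measure 130 mm over their backs; the gripper's body (78 mm by 193 mm) begins 47 mm behind the grasp point.
Start: joints at [85.72, 20.546, 0.682, 0, -70.136, -16.507], TCP at [0.24, 0.631, 0.227] pointing down, gripper open.
Joint ranges: [-176.03, 176.03], [-82.01, 121.73], [-58.28, 71.71], [-173.87, 95.51], [-174.79, -0.11], [-173.66, 173.66]. Speed limits (degrees/s): [136.94, 136.94, 172.46, 180, 180, 180].

### API

Orientations are given as [roll, pitch, yaw] about the fixed x, y, z axes, in that order (R = Rz(yaw) Ry(pitch) Rx(roll)).
In Python, from plant import telemetry, optics, ctrl gives the robot as it stands.
- The arm moves only by the tool servo_tool, never from a script. Its argument "rows" is a list of rows, each a list of 3 entries, a list of its own where there are three numbers: the shift along the tool's x, y, z in m, then the turn, a rotation vector about the tool's x, y, z in units of 6 degrees (1.0 is 6 degrees), then the closure, from 0 (fully open) to 1 (shut). A call has 1 to 20 rows; each row shifts and turns the commanded pose from where the row before left it, along the tool's axes as they then stand; what a row does not reach is not made up. A row lasts 1/12 s, in which the tool goes at most 41.7 mm and 7.16 degrees, less where a joint would pass 70% of its speed; a pose out of reach is approached as far as the arm can. A call is refused whole if a number of a shift passes 0.0417 or a number of a turn 1, either way. A call with a gripper value outside its range is refused whole. The fingers move at their own pace and stop on an object; the grip force is fixed at half the most. Time passes only in rows, so rows that do not move let the fingers close. It gives the time, the measured TCP pose, the force and the opening at its end, in the units of the state.
- telemetry.get_obs(): the state, without advancing time (a new reading comes with each control period).
- optics.snapshot(name): name is "scene" or "side" or "wrist"; returns the picture (480x640x3 uint8, red, green, blue); there is no depth.
- optics.camera_info(name): a dict with "mtx" (3x3 intrinsics, pixels), "D" ([k1, k2, p1, p2, k3] as OpenCV has them; the pictures are not rectified), "rvec" (rotation vector, rad) and "tvec" (3), from world to camera coordinates, as OpenCV has them. Camera axes: x right, y down, z forward; pixel columns grow to the right and rows downward; lengths in m; the calibration is good to about 2 mm. A picture is of the moment at which its call begins: read the wrist's pose just before it. camera_info takes no time and is no camera call; for the wrist camera it gives the pose at the moment of the call.
- ctrl.close_job(): hands the job in, once; it reports no verdict.
The state is a dict: "clock": time; "joint_pos": joint angles; "qvel": joint speeds; "tau": joint torques, N m; "tool_pos": TCP position; "orientation": TCP orientation; "force": force on the tool from outside, world axes, zero at the start; "moment": the same for the moment, N m; "opening": finger opening in m.
Only numpy, scipy, OpenCV 4.12 (cv2) and the standard library are available. Lean on these libraries where they do the work, as an engineer would, in place of code of your own. Each camera call takes 0.05 s, during which the arm holds its last target.

## Working session

There is one attempt and no reset: what is moved stays moved. The work goes in short steps, Python scripts to look and compute and a tool call to move; the robot and the scene stay as the last step left them, time stands still between calls to the robot, and variables do not carry over. Pictures are saved under pics/ and viewed, and the job is handed in when it is done.

Besides the shell and the picture viewer there is one more tool, called after "Request:" as name(argument=value, ...), one argument or row to a line, values as JSON. servo_tool: Moves the arm, as the interface text tells. Its arguments: {"type":"object","properties":{"rows":{"type":"array"}},"required":["rows"]}

```bash
ls; mkdir -p pics; python3 - <<'E'
from plant import telemetry, optics, ctrl
import cv2, numpy as np
print(telemetry.get_obs())
for n in ["scene","side","wrist"]:
    i=optics.camera_info(n); im=optics.snapshot(n)
    cv2.imwrite(f"pics/{n}0.png",im[:,:,::-1]); 
    R=cv2.Rodrigues(np.array(i["rvec"]))[0]; print(n,i["mtx"],i["D"],-R.T@np.array(i["tvec"]).ravel(),R[2])
E
```

```text
pics
{'clock': 0.0, 'joint_pos': array([ 8.57215187e+01,  2.05907666e+01,  6.34037523e-01, -2.19601379e-02,
       -7.01338703e+01, -1.65066798e+01]), 'qvel': array([-0.12051612,  0.04649157,  0.02462444, -0.02792299,  0.05932387,
        0.01905282]), 'tau': array([-9.27269211e-04, -5.82720459e+01,  2.93044746e+01,  6.99720070e+00,
        7.10932160e-03, -1.53370070e-04]), 'tool_pos': array([0.23937728, 0.63061427, 0.22562643]), 'orientation': array([ 1.79907268e+02, -5.95137409e-03, -2.07926352e+01]), 'force': array([-0.11152671,  0.22904093,  0.32520288]), 'moment': array([0.02470677, 0.05514909, 0.02360162]), 'opening': 0.0876654948166967}
scene [[610.25918832   0.         316.30805743]
 [  0.         610.25918832 245.06940858]
 [  0.           0.           1.        ]] [-0.06736757  0.          0.          0.          0.        ] [ 1.22464071 -0.6284078   0.72544996] [-0.61873765  0.53044185 -0.57947836]
side [[603.3301938    0.         320.49645917]
 [  0.         603.3301938  250.60721043]
 [  0.           0.           1.        ]] [-0.1347021  0.         0.         0.         0.       ] [ 0.13198748 -0.45493067  0.75679862] [ 0.38897067  0.50556972 -0.77013056]
wrist [[371.60801159   0.         318.76405552]
 [  0.         371.60801159 236.19209051]
 [  0.           0.           1.        ]] [-0.06603985  0.          0.          0.          0.        ] [0.30795257 0.60516536 0.38382469] [-0.25290827  0.09529202 -0.96278598]
```

View pics/scene0.png

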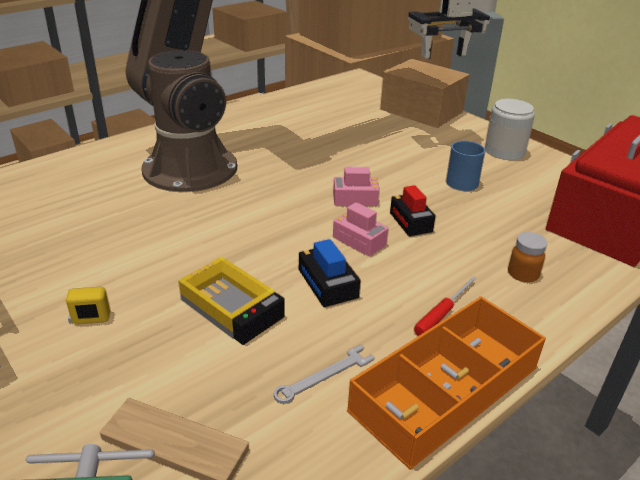

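View pics/side0.png

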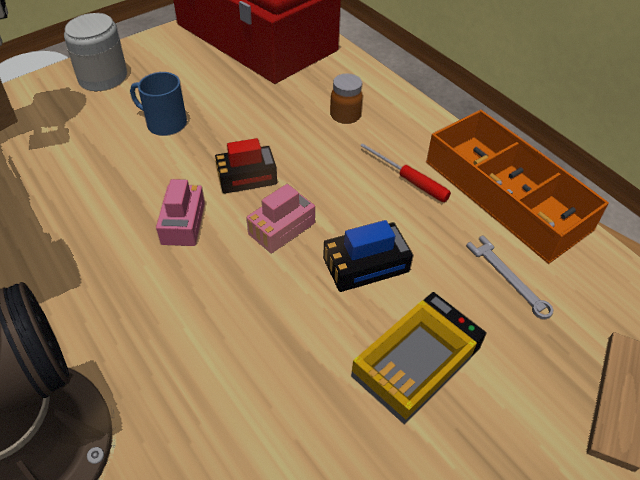

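View pics/wrist0.png

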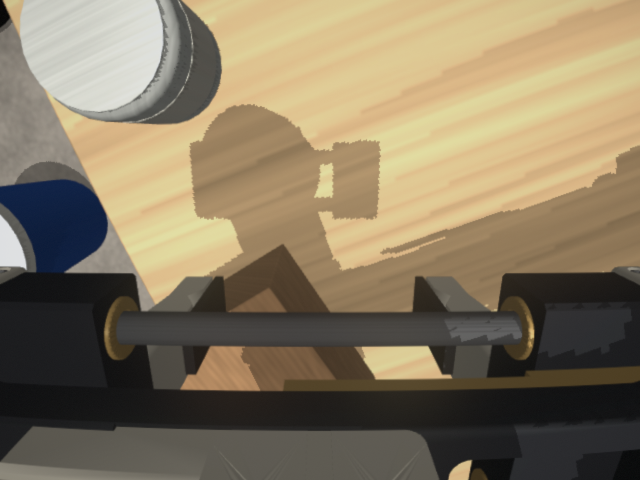

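The scene view shows the red-grip battery at (412,210), pink look-alikes at (356,188) and (360,228), the blue one at (329,270) and the charger at (232,297). In the side view the red one is at (246,165) and the charger at (418,355). The red-on-black one fits the description, and I'll confirm it in a crop.

```bash
python3 - <<'E'
import cv2, numpy as np
a=cv2.imread("pics/scene0.png");b=cv2.imread("pics/side0.png")
c=lambda im,x,y,w,h,s:cv2.resize(im[y:y+h,x:x+w],None,fx=s,fy=s,interpolation=cv2.INTER_NEAREST)
r1=np.hstack([c(a,380,175,65,65,6),c(b,205,130,80,80,5)[:390,:400]])
cv2.imwrite("pics/crop_red.png",r1)
r1=np.hstack([c(a,170,245,130,100,3),c(b,345,285,145,140,3)[:300]]) if 0 else np.hstack([c(a,165,235,130,145,3),c(b,345,285,130+15,145,3)])
cv2.imwrite("pics/crop_ch.png",r1)
E
```

```text
(no output)
```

View pics/crop_red.png

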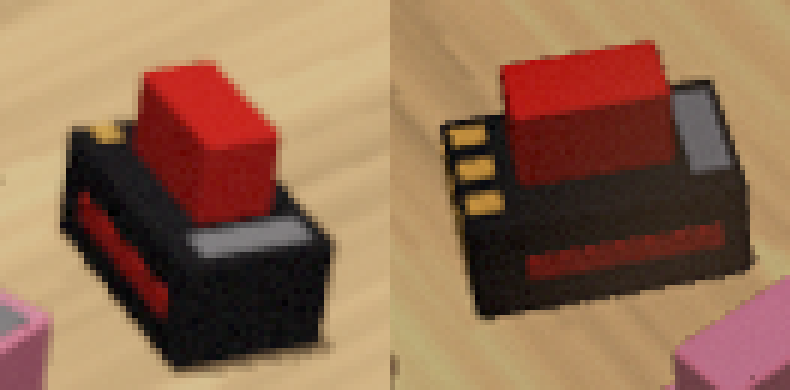

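View pics/crop_ch.png

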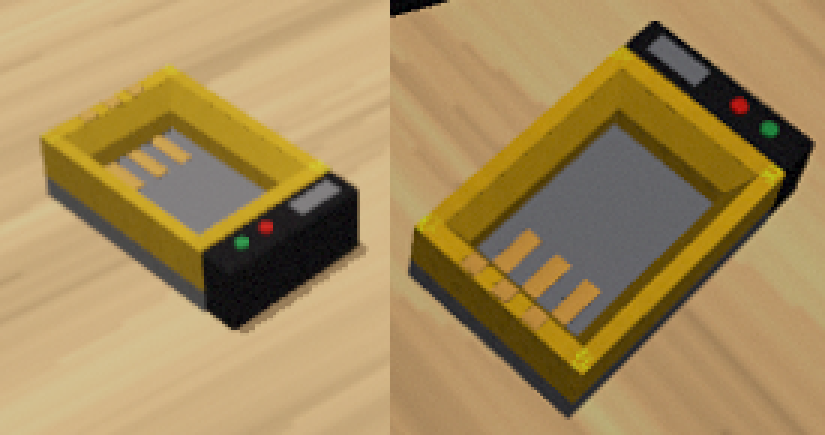

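```bash
cat > h.py <<'E'
import cv2, numpy as np
from plant import telemetry, optics, ctrl
def rays(info,px):
    p=cv2.undistortPoints(np.array(px,float).reshape(-1,1,2),np.array(info["mtx"]),np.array(info["D"],float)).reshape(-1,2)
    R=cv2.Rodrigues(np.array(info["rvec"],float))[0]; t=np.array(info["tvec"],float).ravel()
    return -R.T@t, np.c_[p,np.ones(len(p))]@R
def cast(info,px,z):
    c,d=rays(info,px); return c+d*((z-c[2])/d[:,2])[:,None]
def snap(n,f):
    i=optics.camera_info(n); im=optics.snapshot(n)[:,:,::-1].copy(); cv2.imwrite("pics/"+f,im); return i,im
def rect(P):
    r=cv2.minAreaRect((P[:,:2]*1000).astype(np.float32)); b=cv2.boxPoints(r)
    e=[b[1]-b[0],b[2]-b[1]]; L=[np.hypot(*v) for v in e]; k=int(np.argmax(L)); a=np.degrees(np.arctan2(e[k][1],e[k][0])); a=(a+90)%180-90
    return np.array(r[0])/1000, max(L),min(L),a
E
python3 - <<'E'
from h import *
S=optics.camera_info("scene");D=optics.camera_info("side")
for n,i,f,roi in [("scene",S,"scene0.png",(385,180,60,60)),("side",D,"side0.png",(205,130,80,80))]:
    im=cv2.imread("pics/"+f); h=cv2.cvtColor(im,cv2.COLOR_BGR2HSV); x,y,w,hh=roi
    m=np.zeros(im.shape[:2],bool); m[y:y+hh,x:x+w]=1
    for v in (150,170,185):
        q=m&((h[...,0]<8)|(h[...,0]>172))&(h[...,1]>180)&(h[...,2]>v)
        ys,xs=np.nonzero(q); print(n,v,len(xs),rect(cast(i,np.c_[xs,ys],.079)))
def fit(P,off):
    c=P.mean(0); e=[np.linalg.norm(P[(k+1)%4]-P[k]) for k in range(4)]; return c,np.round(e,4)
for n,i,px in [("scene",S,[(179.3,281.7),(221.7,257.3),(273.3,290),(232.7,318.3)]),("side",D,[(409,409),(353,360),(424.3,301),(476,342.3)])]:
    P=cast(i,px,.046); c,e=fit(P,0); print(n,c,e); d=(P[2]+P[3]-P[0]-P[1]);print(P.round(4).tolist(),np.degrees(np.arctan2(d[1],d[0])), np.degrees(np.arctan2(*( (P[2]-P[1])[[1,0]]))))
# hand corners of red rib top
px=[(227.4,143.6),(258,138.2),(260.5,151)]
E
```

```text
scene 150 177 (array([0.51369989, 0.24909676]), np.float32(54.756813), np.float32(27.912579), np.float32(-20.537704))
scene 170 166 (array([0.5131051 , 0.24954283]), np.float32(53.30502), np.float32(26.306822), np.float32(-18.91764))
scene 185 156 (array([0.51240625, 0.24995584]), np.float32(51.715084), np.float32(25.97851), np.float32(-18.91764))
side 150 339 (array([0.50532321, 0.25469675]), np.float32(53.34794), np.float32(28.474047), np.float32(-21.050323))
side 170 305 (array([0.50575952, 0.25555476]), np.float32(51.97099), np.float32(26.68066), np.float32(-20.430237))Traceback (most recent call last):
  File "<stdin>", line 8, in <module>
  File "h.py", line 8, in cast
    c,d=rays(info,px); return c+d*((z-c[2])/d[:,2])[:,None]
        ~~~~^^^^^^^^^
  File "h.py", line 4, in rays
    p=cv2.undistortPoints(np.array(px,float).reshape(-1,1,2),np.array(info["mtx"]),np.array(info["D"],float)).reshape(-1,2)
      ~~~~~~~~~~~~~~~~~~~^^^^^^^^^^^^^^^^^^^^^^^^^^^^^^^^^^^^^^^^^^^^^^^^^^^^^^^^^^^^^^^^^^^^^^^^^^^^^^^^^^^^
cv2.error: OpenCV(4.12.0) /io/opencv/modules/calib3d/src/undistort.dispatch.cpp:347: error: (-215:Assertion failed) CV_IS_MAT(_src) && CV_IS_MAT(_dst) && (_src->rows == 1 || _src->cols == 1) && (_dst->rows == 1 || _dst->cols == 1) && _src->cols + _src->rows - 1 == _dst->rows + _dst->cols - 1 && (CV_MAT_TYPE(_src->type) == CV_32FC2 || CV_MAT_TYPE(_src->type) == CV_64FC2) && (CV_MAT_TYPE(_dst->type) == CV_32FC2 || CV_MAT_TYPE(_dst->type) == CV_64FC2) in function 'cvUndistortPointsInternal'
```

```bash
python3 - <<'E'
from h import *
S=optics.camera_info("scene");D=optics.camera_info("side")
A=[(179.3,281.7),(221.7,257.3),(273.3,290),(232.7,318.3)];B=[(353,360),(409,409),(476,342.3),(424.3,301)]
# correspond: near-robot end = brass
for n,i,px in [("scene",S,A),("side",D,B)]:
    P=cast(i,px,.046); print(n,P.mean(0).round(4),[round(float(np.linalg.norm(P[(k+1)%4]-P[k])),4) for k in range(4)],P[:,:2].round(4).tolist())
    print([round(float(np.degrees(np.arctan2(*(P[b]-P[a])[[1,0]]))),1) for a,b in ((0,3),(1,2),(3,2),(0,1))])
# triangulated red rib
def tri(p,q):
    c1,d1=rays(S,[p]);c2,d2=rays(D,[q]);M=np.c_[d1[0],-d2[0]];s=np.linalg.lstsq(M,c2-c1,rcond=None)[0]
    a=c1+d1[0]*s[0];b=c2+d2[0]*s[1];return (a+b)/2,np.linalg.norm(a-b)
# rib top corners scene crop(/6 +380,175), side ((x-390)/5+205,/5+130)
s=lambda x,y:(x/6+380,y/6+175); d=lambda x,y:((x-390)/5+205,y/5+130)
for p,q in [((140,73),(502,66)),((215,62),(502,66)),((278,132),(655,42)),((212,148),(668,106))]: print(tri(s(*p),d(*q)))
E
```

```text
scene [ 0.4975 -0.2095  0.046 ] [0.0991, 0.1369, 0.0971, 0.1394] [[0.4369, -0.2687], [0.4215, -0.1707], [0.5571, -0.1515], [0.5746, -0.2471]]
[8.9, 8.1, 100.4, 98.9]
side [ 0.4916 -0.207   0.046 ] [0.0991, 0.1421, 0.0949, 0.144] [[0.4138, -0.1665], [0.4275, -0.2646], [0.5683, -0.2456], [0.5569, -0.1514]]
[6.0, 7.7, -83.1, -82.0]
(array([0.47976396, 0.25857038, 0.08171289]), np.float64(0.02000986273965457))
(array([0.48872489, 0.28116392, 0.07365869]), np.float64(0.0009807379580149024))
(array([0.53786462, 0.25965247, 0.07535216]), np.float64(0.000447747885602407))
(array([0.52728413, 0.23625302, 0.07045863]), np.float64(0.003606611358419827))
```

Request:
servo_tool(
  rows=[
    [[0.0276,0.0185,0],[0,0,0],0.3],
    [[0.0276,0.0185,0],[0,0,0],0.3],
    [[0.0276,0.0185,0],[0,0,0],0.3],
    [[0.0276,0.0185,0],[0,0,0],0.3],
    [[0.0276,0.0185,0],[0,0,0],0.3],
    [[0.0276,0.0185,0],[0,0,0],0.3],
    [[0.0276,0.0185,0],[0,0,0],0.3],
    [[0.0276,0.0185,0],[0,0,0],0.3],
    [[0.0276,0.0185,0],[0,0,0],0.3],
    [[0.0276,0.0185,0],[0,0,0],0.3],
    [[0.0276,0.0185,0],[0,0,0],0.3],
    [[0.0276,0.0185,0],[0,0,0],0.3],
    [[0.0276,0.0185,0],[0,0,0],0.3],
    [[0.0276,0.0185,0],[0,0,0],0.3],
    [[0,0,0],[0,0,0],0.3],
    [[0,0,0],[0,0,0],0.3],
    [[0,0,0],[0,0,0],0.3],
  ],
)

```text
clock: 1.57
tool_pos: [0.5088, 0.2516, 0.2263]
orientation: [180.0, 0.0, -20.8]
force: [-0.0, 0.2, -0.2]
opening: 0.0611
```

```bash
python3 - <<'E'
from h import *
o=telemetry.get_obs(); print(o["clock"],o["tool_pos"],o["orientation"],o["opening"])
i,im=snap("wrist","wrist1.png")
h=cv2.cvtColor(im,cv2.COLOR_BGR2HSV)
for v in (120,150,170,190):
    q=(((h[...,0]<8)|(h[...,0]>172))&(h[...,1]>180)&(h[...,2]>v)).astype(np.uint8)
    n,l,st,_=cv2.connectedComponentsWithStats(q); k=1+np.argmax(st[1:,4]); ys,xs=np.nonzero(l==k); print(v,st[k],rect(cast(i,np.c_[xs,ys],.079)))
print(telemetry.get_obs()["tool_pos"])
E
```

```text
1.5667 [0.50881528 0.25159494 0.22634456] [ 1.79987326e+02  1.83349050e-02 -2.08425813e+01] 0.061140674912363746
120 [298 191  32  34 625] (array([0.52183435, 0.25192944]), np.float32(28.081524), np.float32(25.836445), np.float32(-20.81044))
150 [300 192  30  33 557] (array([0.52121417, 0.25136061]), np.float32(27.465084), np.float32(23.99728), np.float32(-21.558533))
170 [299 238   2   8  13] (array([0.49855624, 0.27368369]), np.float32(6.26047), np.float32(0.85799664), np.float32(-21.59333))
190 [299 238   2   8  13] (array([0.49855624, 0.27368369]), np.float32(6.26047), np.float32(0.85799664), np.float32(-21.59333))
[0.50859114 0.2521211  0.22641481]
```

View pics/wrist1.png

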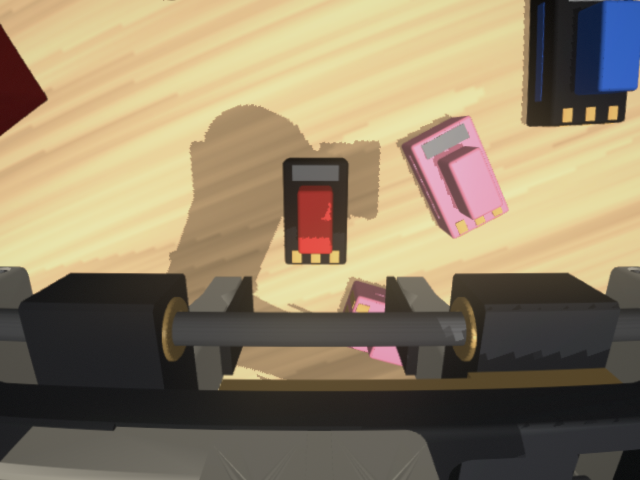

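```bash
python3 - <<'E'
from h import *
im=cv2.imread("pics/wrist1.png"); cv2.imwrite("pics/w1crop.png",cv2.resize(im[150:275,270:365],None,fx=6,fy=4.7,interpolation=cv2.INTER_NEAREST))
i=optics.camera_info("wrist");h=cv2.cvtColor(im,cv2.COLOR_BGR2HSV)
for v in (60,80,100):
    q=(((h[...,0]<8)|(h[...,0]>172))&(h[...,1]>170)&(h[...,2]>v)).astype(np.uint8); q[:,:290]=0;q[:,345:]=0;q[270:]=0;q[:150]=0
    ys,xs=np.nonzero(q);print(v,len(xs),xs.min(),xs.max(),ys.min(),ys.max(),rect(cast(i,np.c_[xs,ys],.079)))
for z,px in ((.045,[(284,158),(347.5,158)]),(.045,[(285,264),(347,264)])): print(cast(i,px,z))
E
```

```text
60 2239 298 332 186 253 (array([0.51106769, 0.25530225]), np.float32(58.264088), np.float32(28.464867), np.float32(-21.425774))
80 2239 298 332 186 253 (array([0.51106769, 0.25530225]), np.float32(58.264088), np.float32(28.464867), np.float32(-21.425774))
100 2215 298 332 187 253 (array([0.51070673, 0.25544391]), np.float32(57.488434), np.float32(28.464867), np.float32(-21.425766))
[[0.56730135 0.26386342 0.045     ]
 [0.54707459 0.21048541 0.045     ]]
[[0.4733324  0.30106677 0.045     ]
 [0.45204806 0.24480377 0.045     ]]
```

View pics/w1crop.png

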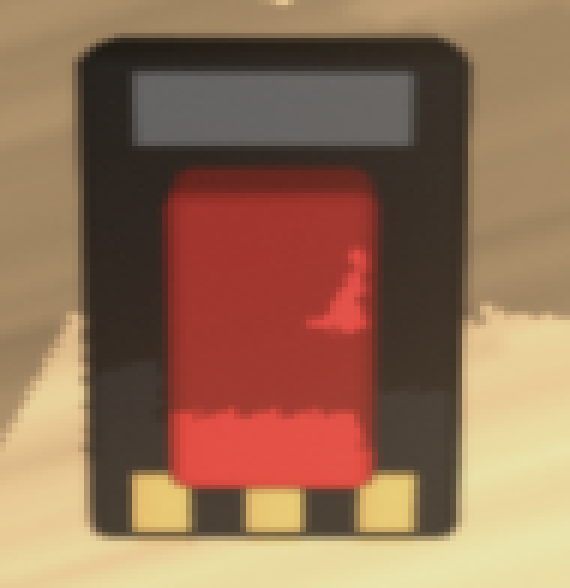

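```bash
python3 - <<'E'
from h import *
i=optics.camera_info("wrist")
P=cast(i,[(298.2,191.2),(333,191.2),(332.5,254),(299,254)],.079)
print(P.round(4),P.mean(0),[np.linalg.norm(P[k]-P[k-1]).round(4) for k in range(4)])
for a,b in ((3,0),(2,1)): print(np.degrees(np.arctan2(*(P[b]-P[a])[[1,0]])))
B=cast(i,[(284,159),(347.5,159),(346.5,264),(285.5,264)],.045);print(B.mean(0))
for a,b in ((3,0),(2,1)): print(np.degrees(np.arctan2(*(B[b]-B[a])[[1,0]])),np.linalg.norm(B[a]-B[b]))
o=telemetry.get_obs();y=np.radians(o["orientation"][2]);d=P.mean(0)-o["tool_pos"]
print("tool shift",d[0]*np.cos(y)+d[1]*np.sin(y), d[0]*np.sin(y)-d[1]*np.cos(y),o["tool_pos"])
E
```

```text
[[0.539  0.2593 0.079 ]
 [0.5288 0.2324 0.079 ]
 [0.4777 0.2516 0.079 ]
 [0.488  0.2788 0.079 ]] [0.50837929 0.25552293 0.079     ] [np.float64(0.0547), np.float64(0.0288), np.float64(0.0547), np.float64(0.029)]
-20.861053193088775
-20.613596615087697
[0.50952472 0.25521262 0.045     ]
-21.317391043299224 0.1001713729540167
-20.136291432974414 0.1001398314473918
tool shift -0.0014050954356872255 -0.0031053178099043305 [0.50859114 0.2521211  0.22641481]
```

Request:
servo_tool(
  rows=[
    [[-0.001,-0.003,0.02],[0,0,0],0.3],
    [[0,0,0.03],[0,0,0],0.3],
    [[0,0,0.03],[0,0,0],0.3],
    [[0,0,0.03],[0,0,0],0.3],
    [[0,0,0.027],[0,0,0],0.3],
    [[0,0,0.02],[0,0,0],0.3],
    [[0,0,0.01],[0,0,0],0.3],
    [[0,0,0.01],[0,0,0],0.3],
    [[0,0,0],[0,0,0],0.3],
    [[0,0,0],[0,0,0],0.3],
    [[0,0,0],[0,0,0],1],
    [[0,0,0],[0,0,0],1],
    [[0,0,0],[0,0,0],1],
    [[0,0,0],[0,0,0],1],
    [[0,0,0],[0,0,0],1],
    [[0,0,0],[0,0,0],1],
    [[0,0,0],[0,0,0],1],
    [[0,0,0],[0,0,0],1],
  ],
)

```text
clock: 3.12
tool_pos: [0.5092, 0.255, 0.05]
orientation: [-180.0, -0.0, -20.8]
force: [-1.6, 0.9, 4.1]
opening: 0.0298
```

Request:
servo_tool(
  rows=[
    [[0,0,-0.01],[0,0,0],1],
    [[0,0,-0.02],[0,0,0],1],
    [[0,0,-0.03],[0,0,0],1],
    [[0,0,-0.035],[0,0,0],1],
    [[0,0,-0.035],[0,0,0],1],
    [[0,0,-0.03],[0,0,0],1],
    [[0,0,-0.016],[0,0,0],1],
    [[0.004,0.026,0],[0,0,0],1],
    [[0.004,0.026,0],[0,0,0],1],
    [[0.004,0.026,0],[0,0,0],1],
    [[0.004,0.026,0],[0,0,0],1],
    [[0.004,0.026,0],[0,0,0],1],
    [[0.004,0.026,0],[0,0,0],1],
    [[0.004,0.026,0],[0,0,0],1],
    [[0.004,0.026,0],[0,0,0],1],
    [[0.004,0.026,0],[0,0,0],1],
    [[0.004,0.026,0],[0,0,0],1],
    [[0.004,0.026,0],[0,0,0],1],
    [[0.004,0.026,0],[0,0,0],1],
    [[0.003,0.016,0],[0,0,0],1],
  ],
)

```text
clock: 4.78
tool_pos: [0.4382, -0.0717, 0.2252]
orientation: [180.0, 0.1, -20.8]
force: [0.0, -0.1, -6.3]
opening: 0.0298
```

Request:
servo_tool(
  rows=[
    [[0,0,0],[0,0,-0.94],1],
    [[0,0,0],[0,0,-0.94],1],
    [[0,0,0],[0,0,-0.94],1],
    [[0,0,0],[0,0,-0.94],1],
    [[0,0,0],[0,0,-0.94],1],
    [[0,0,0],[0,0,0],1],
    [[0,0,0],[0,0,0],1],
    [[0,0,0],[0,0,0],1],
  ],
)

```text
clock: 5.45
tool_pos: [0.4399, -0.0698, 0.2254]
orientation: [-180.0, 0.0, 7.2]
force: [-0.2, -0.5, -4.6]
opening: 0.0301
```

```bash
python3 - <<'E'
from h import *
i,im=snap("wrist","wrist2.png"); np.save("wi2.npy",i,allow_pickle=True); snap("side","side2.png")
cv2.imwrite("pics/w2crop.png",cv2.resize(im[60:260,380:560],None,fx=3,fy=3,interpolation=cv2.INTER_NEAREST))
o=telemetry.get_obs();print(o["tool_pos"],o["orientation"],o["force"],o["joint_pos"])
E
```

```text
[ 0.44004981 -0.06981972  0.22546328] [-1.79994005e+02  2.36927391e-02  7.29116456e+00] [-0.73019974 -0.46511836 -5.75316492] [ 1.64730120e+01 -1.66624543e+00 -2.67594297e+01 -1.07080376e-02
 -6.49292486e+01  8.08226906e+01]
```

View pics/wrist2.png

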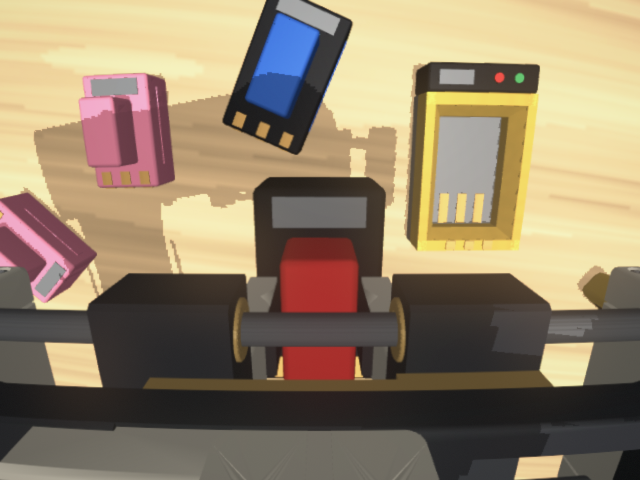

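View pics/w2crop.png

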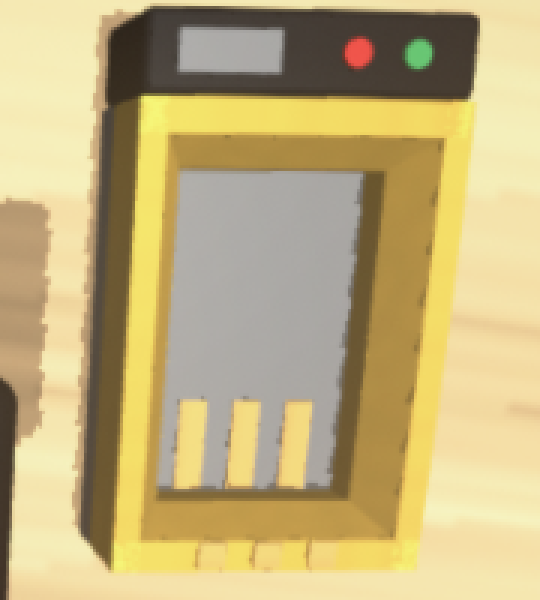

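```bash
python3 - <<'E'
from h import *
i=np.load("wi2.npy",allow_pickle=True).item()
f=lambda L:[(x/3+380-.33,y/3+60-.33) for x,y in L]
for n,L,z in (("outer",[(112,570),(413,570),(473,102),(141,95)],.046),("mouth",[(140,538),(396,538),(445,138),(170,135)],.046),("floor",[(158,488),(332,488),(364,171),(180,171)],.016)):
    P=cast(i,f(L),z);print(n,P[:,:2].round(4).tolist(),P.mean(0).round(4),[np.linalg.norm(P[(k+1)%4]-P[k]).round(4) for k in range(4)],[np.degrees(np.arctan2(*(P[b]-P[a])[[1,0]])).round(1) for a,b in ((0,3),(1,2),(1,0),(2,3))])
E
```

```text
outer [[0.4171, -0.1672], [0.4294, -0.2653], [0.5718, -0.2463], [0.559, -0.1481]] [ 0.4943 -0.2067  0.046 ] [np.float64(0.0989), np.float64(0.1437), np.float64(0.099), np.float64(0.1432)] [np.float64(7.7), np.float64(7.6), np.float64(97.2), np.float64(97.5)]
mouth [[0.4287, -0.1739], [0.4392, -0.2567], [0.5606, -0.2403], [0.5493, -0.1586]] [ 0.4944 -0.2074  0.046 ] [np.float64(0.0835), np.float64(0.1225), np.float64(0.0825), np.float64(0.1216)] [np.float64(7.2), np.float64(7.7), np.float64(97.3), np.float64(97.9)]
floor [[0.4394, -0.1866], [0.4472, -0.2468], [0.5509, -0.2321], [0.5422, -0.1727]] [ 0.4949 -0.2095  0.016 ] [np.float64(0.0607), np.float64(0.1047), np.float64(0.0601), np.float64(0.1037)] [np.float64(7.7), np.float64(8.1), np.float64(97.4), np.float64(98.3)]
```

View pics/side2.png

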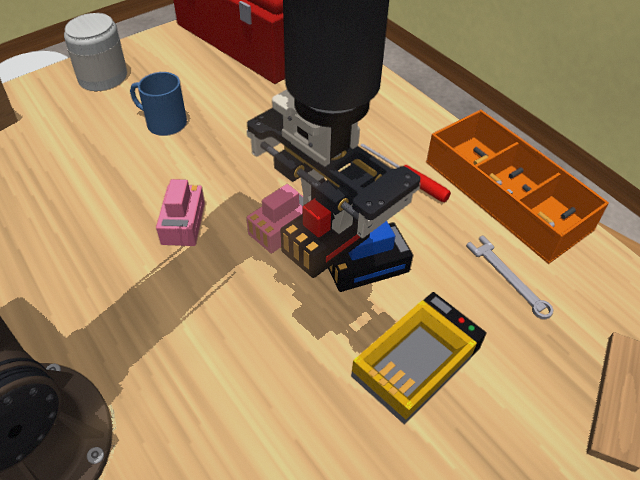

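```bash
python3 - <<'E'
from h import *
i=np.load("wi2.npy",allow_pickle=True).item(); im=cv2.imread("pics/wrist2.png")
g=im.max(2).astype(int); print("row edge",g[170:186,320].tolist()); print("col",g[240,248:262].tolist(),g[240,376:392].tolist())
o=telemetry.get_obs();y=np.radians(o["orientation"][2]);T=o["tool_pos"]
for z,px in ((.2205,[(320,178),(255,240),(384.5,240)]),(.2545,[(282,262),(357,262)])):
    P=cast(i,px,z)-T; print(np.c_[P[:,0]*np.cos(y)+P[:,1]*np.sin(y),P[:,0]*np.sin(y)-P[:,1]*np.cos(y)].round(4).tolist())
E
```

```text
row edge [193, 196, 197, 196, 194, 190, 167, 73, 44, 43, 45, 44, 44, 45, 44, 44]
col [246, 245, 246, 246, 246, 243, 209, 121, 69, 63, 62, 63, 63, 62] [66, 66, 67, 67, 66, 66, 83, 170, 238, 244, 245, 245, 245, 245, 245, 245]
[[0.0538, 0.0003], [0.0255, -0.0294], [0.0255, 0.0299]]
[[0.027, -0.0137], [0.027, 0.0139]]
```

Request:
servo_tool(
  rows=[
    [[0.0042,0.0238,0],[0,0,-0.05],1],
    [[0.0042,0.0238,0],[0,0,0],1],
    [[0.0042,0.0238,0],[0,0,0],1],
    [[0.0042,0.0238,0],[0,0,0],1],
    [[0.0042,0.0238,0],[0,0,0],1],
    [[0.0042,0.0238,0],[0,0,0],1],
    [[0,0,0],[0,0.625,0],1],
    [[0,0,0],[0,0.625,0],1],
    [[0,0,0],[0,0.625,0],1],
    [[0,0,0],[0,0.625,0],1],
    [[-0.0057,0,0.0214],[0,0,0],1],
    [[-0.0057,0,0.0214],[0,0,0],1],
    [[-0.0057,0,0.0214],[0,0,0],1],
    [[-0.0057,0,0.0214],[0,0,0],1],
    [[0,0,0],[0,0,0],1],
    [[0,0,0],[0,0,0],1],
    [[0,0,0],[0,0,0],1],
  ],
)

```text
clock: 6.97
tool_pos: [0.4853, -0.2082, 0.1382]
orientation: [180.0, -15.0, 7.7]
force: [0.4, -0.4, -5.0]
opening: 0.0295
```

```bash
cat >> h.py <<'E'
from scipy.spatial.transform import Rotation as Ro
PK=np.array([.4944,-.207,.016]); YW=7.6
def rep():
    o=telemetry.get_obs(); T=o["tool_pos"]; R=Ro.from_euler("xyz",o["orientation"],degrees=True).as_matrix()
    W=Ro.from_euler("z",YW,degrees=True).as_matrix()
    g=lambda p:(W.T@(np.array(p)-PK)*1000).round(1)
    print("t",round(o["clock"],2),"T",T.round(4),o["orientation"].round(2),"F",o["force"].round(1),"M",o["moment"].round(2),"op",o["opening"])
    print("TCP(pocket mm)",g(T),"toe",g(T+R@[-.05,0,.05]),"heel",g(T+R@[.05,0,.05]),"tilt",np.degrees(np.arcsin(R[2,0])).round(2))
E
python3 - <<'E'
from h import *
rep()
i,im=snap("side","side3.png"); i2,im2=snap("scene","scene3.png")
cv2.imwrite("pics/c3.png",np.hstack([cv2.resize(im[200:440,300:500],(400,480)),cv2.resize(im2[160:360,150:317],(400,480))]))
E
```

```text
t 6.97 T [ 0.4853 -0.2082  0.1382] [179.96 -15.04   7.72] F [ 0.4 -0.4 -5. ] M [-0.27  1.24 -0.05] op 0.029514639261865233
TCP(pocket mm) [ -9.2   0.  122.2] toe [-44.5  -0.1  60.9] heel [52.1  0.1 86.8] tilt 15.04
```

View pics/c3.png

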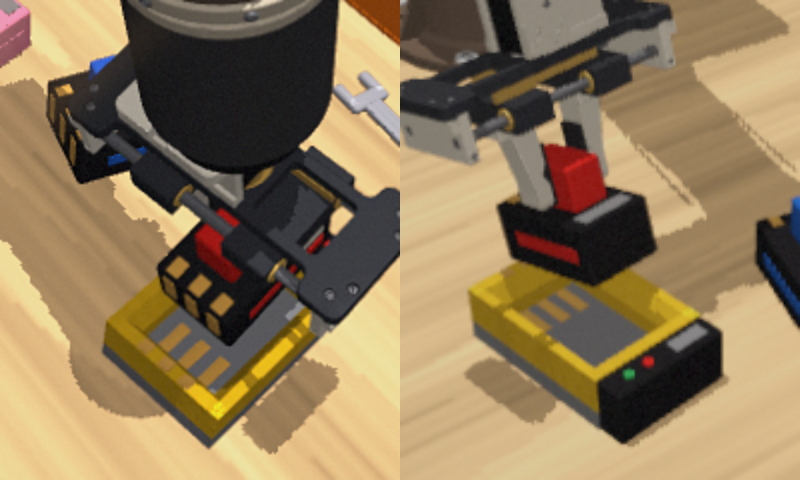

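Request:
servo_tool(
  rows=[
    [[-0.0032,0,0.01],[0,0,0],1],
    [[-0.0032,0,0.01],[0,0,0],1],
    [[-0.0032,0,0.01],[0,0,0],1],
    [[-0.0032,0,0.01],[0,0,0],1],
    [[-0.0032,0,0.01],[0,0,0],1],
    [[0,0,0],[0,0,0],1],
    [[0,0,0],[0,0,0],1],
    [[0,0,0],[0,0,0],1],
  ],
)

```text
clock: 7.73
tool_pos: [0.4829, -0.2085, 0.0859]
orientation: [180.0, -15.1, 7.7]
force: [0.6, -0.2, -4.7]
opening: 0.03
```

```bash
python3 - <<'E'
from h import *
rep()
i,im=snap("side","side4.png"); i2,im2=snap("scene","scene4.png")
cv2.imwrite("pics/c4.png",np.hstack([cv2.resize(im[260:440,330:480],(400,480)),cv2.resize(im2[190:350,170:303],(400,480))]))
E
```

```text
t 7.73 T [ 0.4829 -0.2085  0.0859] [179.96 -15.1    7.74] F [ 0.6 -0.2 -4.7] M [-0.27  1.33  0.02] op 0.029956998890194392
TCP(pocket mm) [-11.5   0.1  69.9] toe [-46.8  -0.1   8.6] heel [49.8  0.2 34.6] tilt 15.1
```

View pics/c4.png

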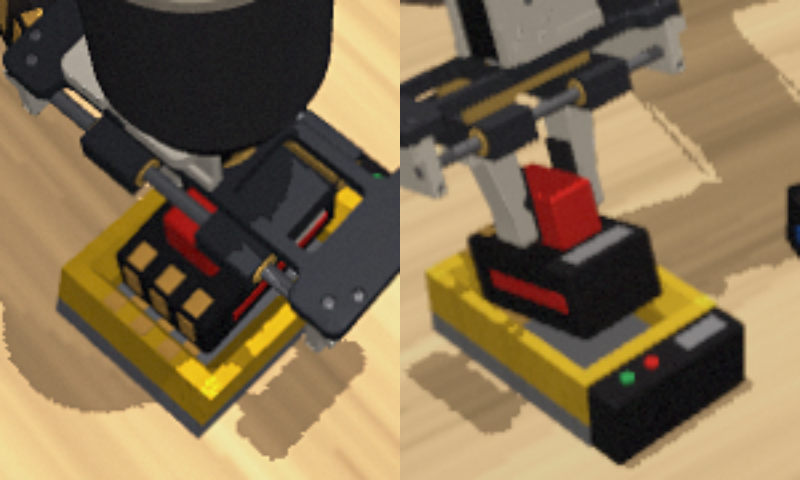

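Request:
servo_tool(
  rows=[
    [[-0.0005,0,0.002],[0,0,0],1],
    [[-0.0005,0,0.002],[0,0,0],1],
    [[-0.0005,0,0.002],[0,0,0],1],
    [[-0.0005,0,0.0019],[0,0,0],1],
    [[0,0,0],[0,0,0],1],
    [[0,0,0],[0,0,0],1],
    [[0,0,0],[0,0,0],1],
  ],
)

```text
clock: 8.42
tool_pos: [0.483, -0.2084, 0.077]
orientation: [180.0, -15.1, 7.7]
force: [1.5, 1.0, 0.1]
opening: 0.03
```

```bash
python3 - <<'E'
from h import *
rep()
E
```

```text
t 8.42 T [ 0.483  -0.2084  0.077 ] [179.97 -15.09   7.73] F [1.5 1.  0.1] M [0.35 0.42 0.09] op 0.02998289569309578
TCP(pocket mm) [-11.5   0.1  61. ] toe [-46.7   0.   -0.3] heel [49.8  0.3 25.7] tilt 15.09
```

```bash
python3 - <<'E'
import numpy as np
N=8
def P(k):
    th=np.radians(15.1*(1-k/N)); return th,-46.7-3.3*k/N+50*(np.cos(th)-np.sin(th)), 0.2-0.9*k/N*(k>4)+50*(np.sin(th)+np.cos(th))
for k in range(N):
    th,u,z=P(k);_,u2,z2=P(k+1);du,dn=u2-u,-(z2-z)
    print((du*np.cos(th)-dn*np.sin(th)).round(2),(du*np.sin(th)+dn*np.cos(th)).round(2))
E
```

```text
1.22 1.57
1.22 1.58
1.22 1.59
1.21 1.61
1.14 2.18
1.2 1.75
1.2 1.76
1.2 1.77
```

Request:
servo_tool(
  rows=[
    [[0.0012,0,0.0016],[0,-0.315,0],1],
    [[0.0012,0,0.0016],[0,-0.315,0],1],
    [[0.0012,0,0.0016],[0,-0.315,0],1],
    [[0.0012,0,0.0016],[0,-0.315,0],1],
    [[0,0,0],[0,0,0],1],
    [[0,0,0],[0,0,0],1],
  ],
)

```text
clock: 8.92
tool_pos: [0.4894, -0.2076, 0.0716]
orientation: [180.0, -7.6, 7.8]
force: [2.0, -0.2, 3.4]
opening: 0.0301
```

```bash
python3 - <<'E'
from h import *
rep()
E
```

```text
t 8.92 T [ 0.4894 -0.2076  0.0716] [179.95  -7.55   7.77] F [ 2.  -0.2  3.4] M [-0.21 -0.29 -0.01] op 0.030064268065801415
TCP(pocket mm) [-5.1  0.1 55.6] toe [-48.1  -0.1  -0.5] heel [51.1  0.2 12.6] tilt 7.55
```

Request:
servo_tool(
  rows=[
    [[0.0012,0,0.0016],[0,-0.315,0],1],
    [[0.0012,0,0.0017],[0,-0.315,0],1],
    [[0.0012,0,0.0017],[0,-0.315,0],1],
    [[0.0012,0,0.0018],[0,-0.315,0],1],
    [[0,0,0],[0,0,0],1],
    [[0,0,0],[0,0,0],1],
    [[0,0,0],[0,0,0],1],
  ],
)

```text
clock: 9.5
tool_pos: [0.4938, -0.2069, 0.0657]
orientation: [180.0, -0.0, 7.7]
force: [0.0, 1.3, 7.4]
opening: 0.0299
```

```bash
python3 - <<'E'
from h import *
rep()
i,im=snap("side","side5.png"); i2,im2=snap("scene","scene5.png")
cv2.imwrite("pics/c5.png",np.hstack([cv2.resize(im[260:440,330:480],(400,480)),cv2.resize(im2[190:350,170:303],(400,480))]))
E
```

```text
t 9.5 T [ 0.4938 -0.2069  0.0657] [ 1.7997e+02 -1.0000e-02  7.7500e+00] F [0.  1.3 7.4] M [0.39 0.26 0.08] op 0.029932078791073298
TCP(pocket mm) [-0.6  0.2 49.7] toe [-50.6   0.   -0.3] heel [49.4  0.3 -0.2] tilt 0.01
```

View pics/c5.png

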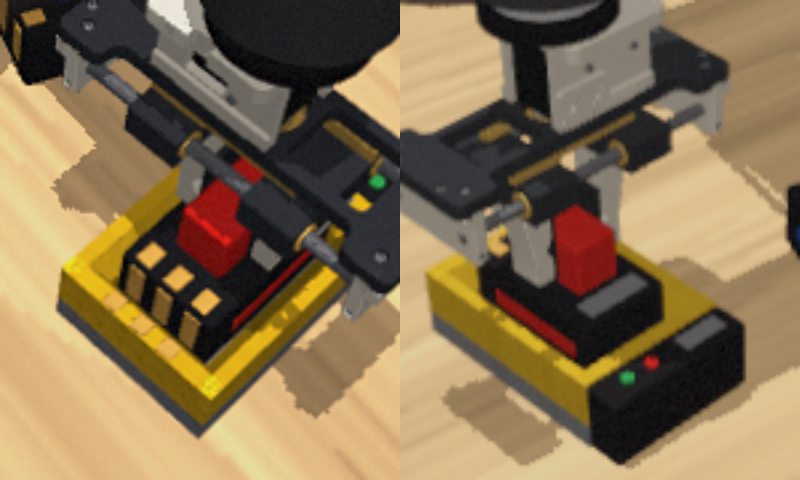

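Request:
servo_tool(
  rows=[
    [[0,0,0],[0,0,0],0.3],
    [[0,0,0],[0,0,0],0.3],
    [[0,0,0],[0,0,0],0.3],
    [[0,0,0],[0,0,0],0.3],
    [[0,0,0],[0,0,0],0.3],
    [[0,0,0],[0,0,0],0.3],
    [[0,0,-0.005],[0,0,0],0.3],
    [[0,0,-0.015],[0,0,0],0.3],
    [[0,0,-0.025],[0,0,0],0.3],
    [[0,0,-0.03],[0,0,0],0.3],
    [[0,0,-0.03],[0,0,0],0.3],
    [[0,0,-0.03],[0,0,0],0.3],
    [[-0.005,-0.03,-0.01],[0,0,0],0.3],
    [[-0.005,-0.03,0],[0,0,0],0.3],
    [[-0.005,-0.03,0],[0,0,0],0.3],
    [[-0.005,-0.03,0],[0,0,0],0.3],
    [[0,0,0],[0,0,0],0.3],
    [[0,0,0],[0,0,0],0.3],
    [[0,0,0],[0,0,0],0.3],
  ],
)

```text
clock: 11.18
tool_pos: [0.4579, -0.0904, 0.2103]
orientation: [180.0, 0.1, 7.8]
force: [-0.2, -0.1, -0.4]
opening: 0.0616
```

```bash
python3 - <<'E'
from h import *
rep()
w,iw=snap("wrist","wrist6.png");np.save("wi6.npy",w,allow_pickle=True)
i,im=snap("side","side6.png"); i2,im2=snap("scene","scene6.png")
cv2.imwrite("pics/c6.png",np.hstack([cv2.resize(im[260:440,330:490],(400,450)),cv2.resize(im2[225:350,170:290],(400,450))]))
cv2.imwrite("pics/w6c.png",cv2.resize(iw[20:290,350:600],None,fx=2.2,fy=2.2,interpolation=cv2.INTER_NEAREST))
E
```

```text
t 11.18 T [ 0.4579 -0.0904  0.2103] [1.80e+02 8.00e-02 7.78e+00] F [-0.2 -0.1 -0.4] M [-0.11 -0.03  0.  ] op 0.061579288476727057
TCP(pocket mm) [-20.8 120.4 194.3] toe [-70.8 120.3 144.3] heel [ 29.2 120.6 144.2] tilt -0.08
```

View pics/c6.png

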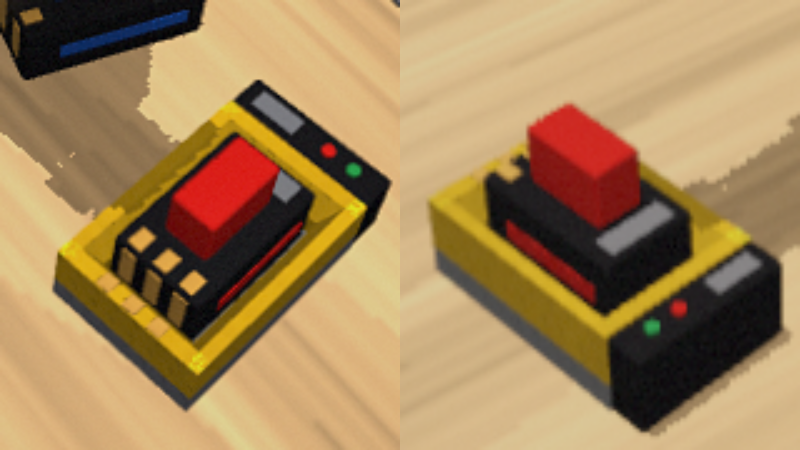

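View pics/wrist6.png

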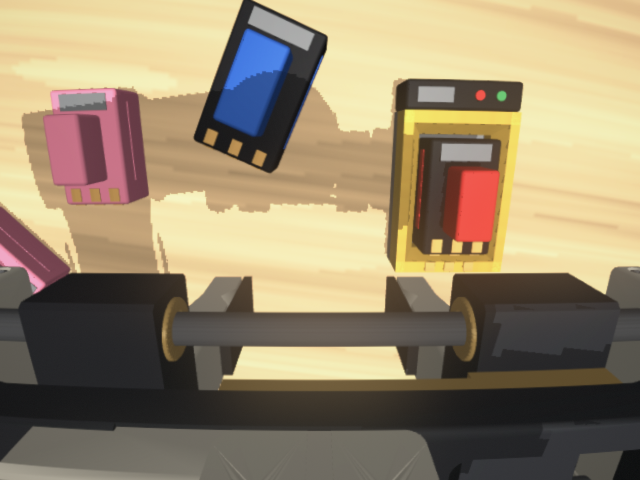

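The battery sits flat in the charger and the gripper is clear. I'll check its height and level from the pictures.

```bash
python3 - <<'E'
from h import *
w=np.load("wi6.npy",allow_pickle=True).item()
W=Ro.from_euler("z",YW,degrees=True).as_matrix()
for n,i,v in (("wrist",w,200),("side",optics.camera_info("side"),185),("scene",optics.camera_info("scene"),185)):
    im=cv2.imread(f"pics/{n}6.png");h=cv2.cvtColor(im,cv2.COLOR_BGR2HSV)
    q=(((h[...,0]<8)|(h[...,0]>172))&(h[...,1]>150)&(h[...,2]>v)).astype(np.uint8)
    roi=dict(wrist=(430,150,510,250),side=(380,300,450,380),scene=(200,250,250,295))[n]
    m=np.zeros_like(q);x0,y0,x1,y1=roi;m[y0:y1,x0:x1]=q[y0:y1,x0:x1]
    ys,xs=np.nonzero(m);c,L,s,a=rect(cast(i,np.c_[xs,ys],.095));print(n,len(xs),c,L,s,a,(W.T@(np.r_[c,.095]-PK)*1000).round(1))
E
```

```text
wrist 2512 [ 0.49356946 -0.20605096] 54.066498 27.889769 7.628319 [-0.7  1.1 79. ]
side 740 [ 0.48046786 -0.22173459] 75.13518 55.403286 8.182091 [-15.8 -12.8  79. ]
scene 315 [ 0.49579758 -0.20969392] 53.977257 28.188402 7.464447 [ 1.  -2.9 79. ]
```

```bash
python3 -c "
from plant import ctrl; print(ctrl.close_job())"
```

```text
the job is handed in; nothing more can be done
None
```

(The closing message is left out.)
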